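# Prime a feed bottle on its ratchet stand

## Task

Prime the feed of the blue-capped bottle: lift its stand's rail by the black knob past the pawl to the top notch and let go, so that it hangs there on the pawl. Then press the stand's orange pawl lever down and keep it down until the rail has sunk all the way to the bottom, and let go of the lever. Leave the stand with the red-capped bottle alone.

Things in the scene. Friction and masses are not known exactly. Their poses are not given: they have to be found in the camera images.
- blue_knob (a point): Centre of the black knob on top of the steel rail of the stand with the BLUE-capped bottle: an upright cylinder 24 mm across, 38 mm tall, under a flange 32 x 6 mm. Grip it from above. It only slides up and down (6 to 15 N). Height over the table: 204 mm at the bottom, 264 hanging at the top notch, 282 at the upper stop; lift it to 267-282 mm and let go: it sinks back onto the pawl.
- blue_rail (a joint): Height of that rail over its bottom, m: 0 at the bottom; 0.01, 0.02 .. 0.06 hanging on the pawl at the six notches; 0.078 at the stop. Starts low, at 0 to 0.03. With the pawl lifted it sinks by its own weight at about 0.1 m/s; let go of the lever early and it catches in a notch. The bottle, 48 mm behind the rail, its cap 80 mm or more below the knob, moves with it.
- blue_lever (a point): Centre of the top of the orange pad (34 x 32 mm) on the same stand's pawl lever, 121 mm over the table at rest, 95 mm out from the rail on the robot's side. Press it straight down from above with shut fingers: 15 to 28 mm down (1 to 4 N, rigid stop at about 35) lifts the pawl out of the teeth; it springs back when released. Nothing lies under it for 60 mm when down.
- red_knob (a point): The same point on the knob of the other, like stand, which carries the RED-capped bottle and must be left alone. Both stands are bolted down, may change places, and are each turned up to 17 degrees either way. Each knob has a dot of its bottle's cap colour on top.

How it is judged:
By the outcome, as a careful person would: the job done as asked, in the order asked, and still so for the second after the job is handed in, with the robot touching nothing.
It also fails if it takes over 35 s, if anything falls off the work surface, if the arm or the gripper's body presses on something with over 40 N, if the wrist force passes 120 N, or if a joint passes its speed limit or range.

## Robot

A 6-joint arm with a two-finger parallel gripper is mounted at the origin on a cart in front of the work surface, level with it; the furniture and walls round the work are solid. World frame = base frame: x ahead of the robot, y to its left, z up, the work surface at z = 0. Lengths are in mm, angles in rad, forces in N, time in s.
With the tool pointing down it reaches from about 225 to 875 mm from the base axis. Payload 3.4 kg.
Tool frame: the origin (TCP) lies on the mounting face of the last link; the fingertips stand 173 mm ahead of it and the grasp point (between the pads) lies 155 mm ahead of it; z points along the fingers, y is the direction in which the jaws open and shut (so a half turn about z gives the same grasp; the last joint's range is limited). The gripper opens to 85 mm and grips with 20 to 120 N. Pads are 22 mm wide; open, the fingers measure 114 mm over their backs; the gripper's body (76 mm by 85 mm) begins 54 mm behind the grasp point. The pads swing forward as they close: fully open they stand 13 mm farther back than shut.
Start: joints at [-1.344, 0.276, 1.505, -0, 1.361, -0.121], TCP at [195.974, -540.591, 404.728] pointing down, gripper open.
Joint ranges: [-2.89, 2.89], [-0.75, 2.08], [0.22, 2.7], [-1.18, 4.32], [0.11, 2.71], [-2.7, 2.7]. Speed limits (rad/s): [2.57, 2.57, 3.14, 3.14, 3.14, 3.14].

## Interface

Orientations are given as a rotation vector (axis times angle).
In Python, from workcell import r, vision, ticket gives the robot as it stands.
- The arm moves only by the tool carry_out, never from a script. Its argument "motion" is one flat list of numbers, 6 for each row, row after row: the shift along the tool's x, y, z in cm, then the turn, a rotation vector about the tool's x, y, z in degrees. A call has 1 to 5 rows; each row is the pose to reach, as a shift and turn from the pose commanded when the call began, along the tool's axes at that moment; what a row does not reach only later rows make up. A row lasts 1/12 s, in which the tool goes at most 41.7 mm and 7.16 degrees, less where a joint would pass 70% of its speed; a pose out of reach is approached as far as the arm can. A call with a gripper value outside its range is refused whole. "jaw" is the opening, from 0 (shut) to 1 (fully open), set as the call begins (left out, the last holds). The fingers move at their own pace and stop on an object; "squeeze" is the grip in N (left out, the last holds). Time passes only in rows, so rows that repeat a pose let the fingers close. It gives the time, the measured TCP pose, the force and the opening at its end, in the units of the state.
- r.state(): the state, without advancing time (a new reading comes with each control period).
- vision.camera(name): name is "scene" or "top" or "wrist"; returns the picture (420x560x3 uint8, red, green, blue); there is no depth.
- vision.calibration(name): a dict with "fx", "fy", "cx", "cy" (pixels), "rvec" (rotation vector, rad) and "tvec" (3), from world to camera coordinates, as OpenCV has them. Camera axes: x right, y down, z forward; pixel columns grow to the right and rows downward; lengths in mm; the calibration is good to about 2 mm. A picture is of the moment at which its call begins: read the wrist's pose just before it. calibration takes no time and is no camera call; for the wrist camera it gives the pose at the moment of the call.
- ticket.sign_off(): hands the job in, once; it reports no verdict.
Trained networks look in the newest picture that a camera, given by its name, has taken for a name from the list of things; names that differ only in an ending like _2 or _b are one class to them, and where a whole thing is asked for, a point or a joint stands for the part that bears it (a point fixed in the world has none). Each returns a list of dicts, best first, with "confidence" (0 to 1); they miss things now and then, are a little off and sometimes report something else, mostly with a low value. They report only what shows in the picture. A call takes as long as a camera call.
- vision.boxes_of(camera, query): "extent" ([left, top, right, bottom] in pixels, round what is visible of it).
- vision.pinpoint(camera, query): "at" ([column, row] in pixels: a listed point, or the origin of a listed thing).
The state is a dict: "t": time; "qpos": joint angles; "joint_vel": joint speeds; "joint_efforts": joint torques, N m; "position": TCP position; "ee_rot": TCP orientation; "contact_force": force on the tool from outside, world axes, zero at the start; "torque": the same for the moment, N m; "finger_gap": finger opening in mm.
Only numpy, scipy, OpenCV 4.12 (cv2) and the standard library are available. Lean on these libraries where they do the work, as an engineer would, in place of code of your own. Each camera call takes 0.05 s, during which the arm holds its last target.

## Working session

There is one attempt and no reset: what is moved stays moved. The work goes in short steps, Python scripts to look and compute and a tool call to move; the robot and the scene stay as the last step left them, time stands still between calls to the robot, and variables do not carry over. Pictures are saved under pics/ and viewed, and the job is handed in when it is done.

Besides the shell and the picture viewer there is one more tool, called after ">>>" as name(argument=value, ...), one argument or row to a line, values as JSON. carry_out: Moves the arm, as the interface text tells. Its arguments: {"type":"object","properties":{"motion":{"type":"array"},"jaw":{"type":"number"},"squeeze":{"type":"number"}},"required":["motion"]}

```bash
mkdir -p pics; ls
cat > h.py <<'E'
import numpy as np, cv2
from workcell import r, vision, ticket
from scipy.spatial.transform import Rotation as R
def ray(c,uv):
    k=vision.calibration(c); Rm=cv2.Rodrigues(np.array(k['rvec'],float))[0]; t=np.array(k['tvec'],float)
    d=Rm.T@np.array([(uv[0]-k['cx'])/k['fx'],(uv[1]-k['cy'])/k['fy'],1]); return -Rm.T@t, d/np.linalg.norm(d)
def atz(c,uv,z):
    o,d=ray(c,uv); return o+d*(z-o[2])/d[2]
def tri(rays):
    A=0;b=0
    for o,d in rays:
        P=np.eye(3)-np.outer(d,d); A=A+P; b=b+P@o
    x=np.linalg.solve(A,b); return x,[np.linalg.norm((np.eye(3)-np.outer(d,d))@(x-o)) for o,d in rays]
def proj(c,p):
    k=vision.calibration(c); K=np.array([[k['fx'],0,k['cx']],[0,k['fy'],k['cy']],[0,0,1.]])
    return cv2.projectPoints(np.array([p],float),np.array(k['rvec'],float),np.array(k['tvec'],float),K,None)[0].ravel()
def save(c,n):
    im=vision.camera(c); cv2.imwrite('pics/'+n,im[:,:,::-1]); return im
E
python3 - <<'E'
from h import *
s=r.state(); print(s['t'],s['position'],s['ee_rot'],s['contact_force'],s['finger_gap'])
for c in ['scene','top']:
    save(c,c+'0.png')
    for q in ['blue_knob','blue_lever','red_knob']:
        print(c,q,[(np.round(d['at'],1),round(d['confidence'],2)) for d in vision.pinpoint(c,q)[:3]])
print(r.state()['t'])
E
```

```text
pics
0.0 [ 195.92915993 -540.35107045  403.83482131] [-3.09240073e+00 -5.43289510e-01  1.49475408e-04] [-0.49025398  0.64734295 -0.24807642] 85.90597375621904
scene blue_knob [(array([184.8, 232.9]), 0.82)]
scene blue_lever [(array([236.2, 284.5]), 0.64)]
scene red_knob [(array([285.2, 157.8]), 0.66)]
top blue_knob [(array([194.8, 164.4]), 0.96)]
top blue_lever [(array([208.4, 216.6]), 0.86)]
top red_knob [(array([325.8, 165.5]), 0.96)]
0.4
```

View pics/scene0.png

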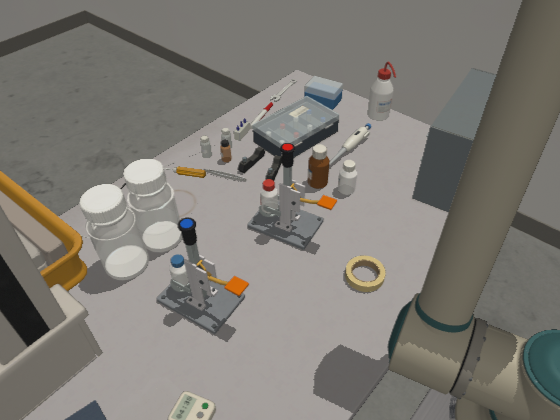

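View pics/top0.png

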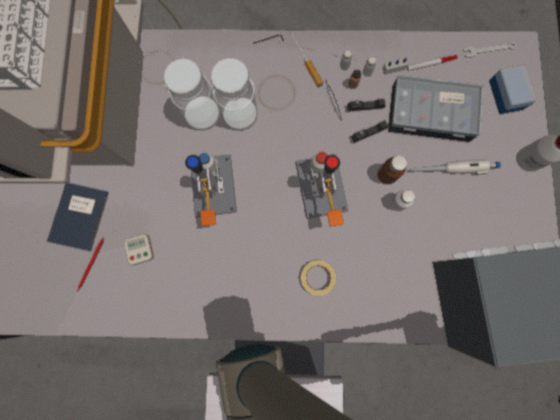

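Run:
```python
from h import *
k=tri([ray('scene',[184.8,232.9]),ray('top',[194.8,164.4])]);print('bk',k)
l=tri([ray('scene',[236.2,284.5]),ray('top',[208.4,216.6])]);print('bl',l)
print('rk',tri([ray('scene',[285.2,157.8]),ray('top',[325.8,165.5])]))
print(atz('top',[208.4,216.6],121), atz('scene',[236.2,284.5],121))
for c in('scene','top'):print(vision.calibration(c))
s=r.state();print(R.from_rotvec(s['ee_rot']).as_matrix().round(3))
```

```text
bk (array([602.18142591, 168.86362728, 204.80054957]), [np.float64(2.5672048066607913), np.float64(2.5672048066607505)])
bl (array([506.33975274, 151.52419779, 120.39633871]), [np.float64(0.3339614678037041), np.float64(0.3339614678035888)])
rk (array([599.72955421, -97.0541317 , 210.01999583]), [np.float64(0.1448243259962002), np.float64(0.14482432599618938)])
[505.9621928 151.2161255 121.       ] [506.3143911  151.95083454 121.        ]
{'fx': 489.06518332621323, 'fy': 489.06518332621323, 'cx': 289.724103657107, 'cy': 221.56807238211462, 'rvec': array([ 0.91855417, -2.54306258,  1.02320206]), 'tvec': array([389.87737609, 347.09916516, 828.16456922])}
{'fx': 394.6496684427703, 'fy': 394.6496684427703, 'cx': 278.4010020183711, 'cy': 208.0811218814798, 'rvec': array([ 2.1410846 , -2.103052  ,  0.16108967]), 'tvec': array([ -9.98997243, 540.25461052, 895.03855769])}
[[ 0.94   0.341 -0.   ]
 [ 0.341 -0.94   0.   ]
 [ 0.    -0.    -1.   ]]
```

Both networks match the pictures: the blue stand is the left one, with its knob at about (602, 169, 205) and its lever at about (506, 151.5, 121). The stand is turned about 10°. I'm moving to a hover now.

>>> carry_out(
  motion=[3.0,-2.55,-1,0,0,0,6.0,-5.1,-2,0,0,0,9.0,-7.65,-3,0,0,0,12,-10.2,-4,0,0,0,15,-12.75,-5,0,0,0],
  jaw=1,
  squeeze=60,
)

```text
t: 0.82
position: [294.0, -368.0, 455.2]
ee_rot: [3.094, 0.542, 0.0]
contact_force: [0.9, 0.2, -0.3]
finger_gap: 85.3
```

>>> carry_out(
  motion=[3.1,-2.65,0,0,0,0,6.2,-5.3,0,0,0,0,9.3,-7.95,0,0,0,0,12.4,-10.6,0,0,0,0,15.5,-13.25,0,0,0,0],
)

```text
t: 1.23
position: [394.4, -190.2, 455.1]
ee_rot: [3.093, 0.543, 0.001]
contact_force: [0.2, -0.3, -1.0]
finger_gap: 85.5
```

>>> carry_out(
  motion=[3.1,-2.65,0,0,0,0,6.2,-5.3,0,0,0,0,9.3,-7.95,0,0,0,0,12.4,-10.6,0,0,0,0,15.5,-13.25,0,0,0,0],
)

```text
t: 1.65
position: [495.1, -12.7, 455.0]
ee_rot: [3.094, 0.544, 0.001]
contact_force: [0.8, -1.0, 0.7]
finger_gap: 85.2
```

>>> carry_out(
  motion=[3.1,-2.6,0,0,0,5,6.2,-5.2,0,0,0,10,9.3,-7.8,0,0,0,10,12.4,-10.3,0,0,0,10,14,-12,0,0,0,10],
)

```text
t: 2.07
position: [587.2, 149.2, 454.2]
ee_rot: [-3.128, -0.275, -0.002]
contact_force: [-0.3, -0.7, 1.2]
finger_gap: 85.9
```

Run:
```python
from h import *
save('wrist','w1.png'); s=r.state();print(s['position'],s['ee_rot'],s['qpos'])
rs={}
for q in ['blue_knob','blue_lever']:
    p=vision.pinpoint('wrist',q); print(q,[(np.round(d['at'],1),round(d['confidence'],2)) for d in p[:3]])
    if p: rs[q]=p[0]['at']
o=[('blue_knob',[184.8,232.9],[194.8,164.4]),('blue_lever',[236.2,284.5],[208.4,216.6])]
for q,a,b in o:
    if q in rs: print(q,tri([ray('scene',a),ray('top',b),ray('wrist',rs[q])]),tri([ray('top',b),ray('wrist',rs[q])]), atz('wrist',rs[q],205 if 'kn' in q else 121))
```

```text
[587.93441735 151.67223909 453.71775642] [-3.1242373  -0.27811483 -0.00365007] [0.1363745  0.30236777 1.34664385 0.00489857 1.49001938 1.52921293]
blue_knob [(array([261.1, 196.7]), 0.95)]
blue_lever [(array([265. , 266.2]), 0.9)]
blue_knob (array([599.94329557, 167.43327719, 207.89176996]), [np.float64(4.629410526882215), np.float64(1.1857189029718527), np.float64(3.578709610987878)]) (array([598.5436678 , 165.06792604, 210.63447968]), [np.float64(0.8429741373504442), np.float64(0.8429741373503423)]) [597.28040719 164.36888767 205.        ]
blue_lever (array([504.0632513 , 151.26438068, 125.24158658]), [np.float64(2.497129322111085), np.float64(1.558885404674163), np.float64(2.318354071927941)]) (array([504.54697462, 149.72516038, 129.8795952 ]), [np.float64(0.31405247340053566), np.float64(0.31405247340053266)]) [499.72326574 149.67326321 121.        ]
```

View pics/w1.png

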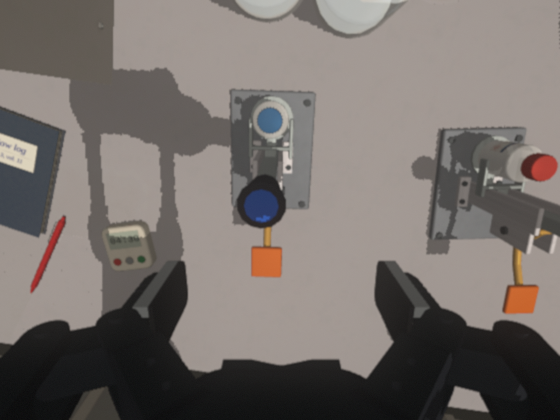

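The wrist view shows the blue knob's top at about (261, 203) and the lever pad at about (267, 262). The arm may still have been settling during that picture, so I'll measure again at rest.

Run:
```python
from h import *
vision.camera('wrist'); s=r.state();print(s['t'],s['position'],s['ee_rot'])
rs={}
for q in ['blue_knob','blue_lever']:
    p=vision.pinpoint('wrist',q); print(q,[(np.round(d['at'],1),round(d['confidence'],2)) for d in p[:3]])
    rs[q]=p[0]['at']
o=[('blue_knob',[184.8,232.9],[194.8,164.4]),('blue_lever',[236.2,284.5],[208.4,216.6])]
for q,a,b in o:
    print(q,tri([ray('scene',a),ray('top',b),ray('wrist',rs[q])]),tri([ray('top',b),ray('wrist',rs[q])]), atz('wrist',rs[q],205 if 'kn' in q else 121),atz('wrist',rs[q],215 if 'kn' in q else 121))
```

```text
2.2667 [585.33118521 146.12851701 454.18516772] [ 3.12874288e+00  2.73906346e-01 -2.06432439e-03]
blue_knob [(array([260.3, 194.7]), 0.96)]
blue_lever [(array([266. , 264.8]), 0.92)]
blue_knob (array([600.17908128, 166.75543704, 207.48975797]), [np.float64(5.073083920836241), np.float64(0.980350071271997), np.float64(4.623008137264387)]) (array([598.68213773, 164.04830334, 211.22240277]), [np.float64(1.7633697134246122), np.float64(1.7633697134245836)]) [597.66287564 162.53234245 205.        ] [600.4432913  162.35145846 215.        ]
blue_lever (array([504.35010299, 150.11379498, 124.67140868]), [np.float64(3.3083438697621355), np.float64(1.1041551952746682), np.float64(3.83305466577581)]) (array([504.91469688, 148.08615716, 130.66622221]), [np.float64(1.2277486480990918), np.float64(1.2277486480989441)]) [500.36568661 146.56510988 121.        ] [500.36568661 146.56510988 121.        ]
```

Run:
```python
from h import *
vision.camera('wrist'); s=r.state();print(s['t'],s['position'],s['ee_rot'],s['joint_vel'])
rs={}
for q in ['blue_knob','blue_lever']:
    p=vision.pinpoint('wrist',q); print(q,[(np.round(d['at'],1),round(d['confidence'],2)) for d in p[:3]])
    rs[q]=p[0]['at']
o=[('blue_knob',[184.8,232.9],[194.8,164.4]),('blue_lever',[236.2,284.5],[208.4,216.6])]
for q,a,b in o:
    print(q,tri([ray('scene',a),ray('top',b),ray('wrist',rs[q])]),tri([ray('top',b),ray('wrist',rs[q])]), atz('wrist',rs[q],205 if 'kn' in q else 121))
    for z in (205,215):print(atz('top',b,z),atz('scene',a,z))
```

```text
2.4167 [584.87953925 144.64374042 454.87780385] [ 3.12933822e+00  2.69877607e-01 -2.87627271e-04] [-0.00646868 -0.00407891 -0.00022773  0.00265346 -0.00040426  0.002687  ]
blue_knob [(array([258.8, 192.4]), 0.75)]
blue_lever [(array([265.7, 262.3]), 0.64)]
blue_knob (array([600.92094521, 167.08314081, 206.42543507]), [np.float64(4.398801676594792), np.float64(1.4016128600610531), np.float64(3.711952125733322)]) (array([599.49705246, 164.99165   , 208.11803861]), [np.float64(1.5666463156612296), np.float64(1.5666463156611257)]) [599.27682474 163.6179573  205.        ]
[599.8743949  167.24789395 205.        ] [604.73676342 169.84523545 205.        ]
[597.00722759 164.79980689 215.        ] [596.69730654 175.04796144 215.        ]
blue_lever (array([505.31682819, 150.1733504 , 122.5929559 ]), [np.float64(2.367491294041124), np.float64(0.8045387859787935), np.float64(3.0542878391476256)]) (array([505.58269722, 148.74034644, 126.55560632]), [np.float64(1.4110091729731122), np.float64(1.4110091729730694)]) [503.31160263 147.23196154 121.        ]
[493.49767833 134.25595403 205.        ] [458.25545779 192.62544399 205.        ]
[492.01380756 132.236886   215.        ] [452.53415621 197.46765941 215.        ]
```

>>> carry_out(
  motion=[0.9,-0.9,0,0,0,0,1.9,-1.8,0,0,0,0,1.9,-1.8,2,0,0,0,1.9,-1.8,4,0,0,0,1.9,-1.8,4,0,0,0],
)

```text
t: 2.93
position: [600.5, 166.8, 410.8]
ee_rot: [3.13, 0.271, -0.011]
contact_force: [-1.4, 0.8, -0.1]
finger_gap: 85.3
```

>>> carry_out(
  motion=[0,0,0,0,0,0,0,0,0,0,0,0],
)

```text
t: 3.1
position: [601.4, 166.8, 415.6]
ee_rot: [-3.13, -0.271, -0.002]
contact_force: [0.4, -0.5, 0.8]
finger_gap: 85.5
```

Run:
```python
from h import *
save('wrist','w2.png'); s=r.state();print(s['t'],s['position'],s['ee_rot'])
for q in ['blue_knob','blue_lever']:
    p=vision.pinpoint('wrist',q); print(q,[(np.round(d['at'],1),round(d['confidence'],2)) for d in p[:3]])
    if p: print([atz('wrist',p[0]['at'],z).round(1) for z in ((204,209,214) if 'kn' in q else (121,))])
g=s['position']+np.array([0,0,-155]); print('grasp px',proj('wrist',g))
save('scene','s2.png')
```

```text
3.15 [601.47025708 166.75994294 416.1276965 ] [-3.12962851 -0.27134341 -0.00399988]
blue_knob [(array([287.8, 243. ]), 0.57)]
[array([597.9, 162.7, 204. ]), array([600. , 163.2, 209. ]), array([602.2, 163.7, 214. ])]
blue_lever [(array([279.3, 299.7]), 0.8)]
[array([504.1, 152.1, 121. ])]
grasp px [282.87112686 286.47771321]
```

View pics/w2.png

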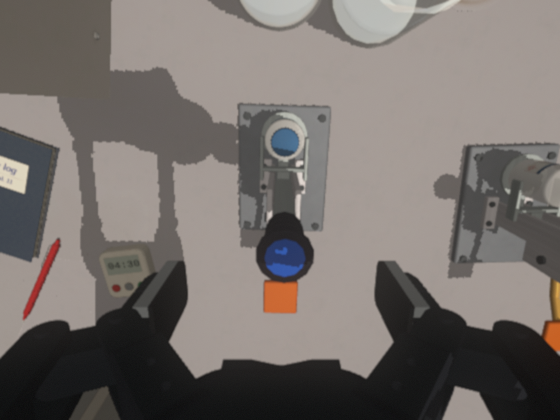

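View pics/s2.png

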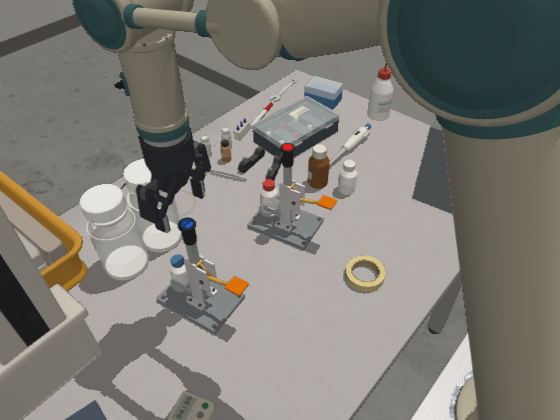

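Run:
```python
from h import *
print('tipmid',proj('scene',[601,167,256]),proj('scene',[601,167,229]))
im=cv2.imread('pics/w2.png').astype(int); b,g,rr=im[...,0],im[...,1],im[...,2]
m=(b>90)&(rr<70)&(g<110); m[:200]=0; n,l,st,c=cv2.connectedComponentsWithStats(m.astype('uint8')); 
i=1+np.argmax(st[1:,4]); print(st[i],c[i]); 
for z in (225,229,233,238): print(z,atz('wrist',c[i],z).round(1))
for f,cam in(('top0','top'),('scene0','scene')):
    im=cv2.imread('pics/%s.png'%f).astype(int); b,g,rr=im[...,0],im[...,1],im[...,2]
    m=(b>70)&(b>rr*1.8)&(b>g*1.4); u,v=map(int,proj(cam,[601,167,229]));k=np.zeros_like(m);k[v-15:v+15,u-12:u+12]=1;m&=k
    n,l,st,c=cv2.connectedComponentsWithStats(m.astype('uint8'));i=1+np.argmax(st[1:,4]); print(cam,st[i],c[i])
    for z in (225,229,233,238): print(z,atz(cam,c[i],z).round(1))
```

```text
tipmid [182.96565524 212.41579469] [185.39906757 223.53200679]
[ 265  240   40   37 1157] [284.4485739  258.11754538]
225 [597.5 165.  225. ]
229 [599.4 165.4 229. ]
233 [601.4 165.7 233. ]
238 [603.8 166.2 238. ]
top [187 156  12  12 112] [192.25892857 161.46428571]
225 [600.1 167.7 225. ]
229 [598.9 166.7 229. ]
233 [597.7 165.7 233. ]
238 [596.2 164.5 238. ]
scene [180 219  14  10 103] [186.16504854 223.09708738]
225 [604.1 163.3 225. ]
229 [600.8 165.5 229. ]
233 [597.4 167.7 233. ]
238 [593.3 170.4 238. ]
```

The dot on top of the knob gives (600, 166, 229) consistently from all three cameras, so the rail is near its bottom. I'm descending to grip it.

>>> carry_out(
  motion=[-0.1,0,1.5,0,0,0,-0.1,0,3,0,0,0,-0.1,0,4.5,0,0,0,-0.1,0,5.6,0,0,0,-0.1,0,5.6,0,0,0],
)

```text
t: 3.72
position: [599.4, 166.4, 356.6]
ee_rot: [3.129, 0.272, -0.006]
contact_force: [-0.2, 0.1, -0.0]
finger_gap: 85.1
```

>>> carry_out(
  motion=[0,0,0,0,0,0,0,0,0,0,0,0,0,0,0,0,0,0,0,0,0,0,0,0,0,0,0,0,0,0],
  jaw=0,
  squeeze=60,
)

```text
t: 4.13
position: [600.5, 165.3, 359.9]
ee_rot: [3.125, 0.272, 0.004]
contact_force: [1.6, -2.6, -3.9]
finger_gap: 26.4
```

>>> carry_out(
  motion=[0,0,0,0,0,0,0,0,0,0,0,0,0,0,0,0,0,0],
)

```text
t: 4.38
position: [600.6, 165.2, 359.5]
ee_rot: [3.126, 0.272, 0.004]
contact_force: [1.3, -3.9, 0.6]
finger_gap: 25.4
```

Run:
```python
from h import *
s=r.state();print(s['t'],s['position'],s['contact_force'],s['finger_gap'],s['torque'])
save('wrist','w3.png');save('scene','s3.png')
```

```text
4.3833 [600.58620594 165.23929688 359.54395851] [ 1.2982559  -3.86769005  0.56111907] 25.37627765541541 [-0.66385693 -0.21355433  0.24265593]
```

View pics/w3.png

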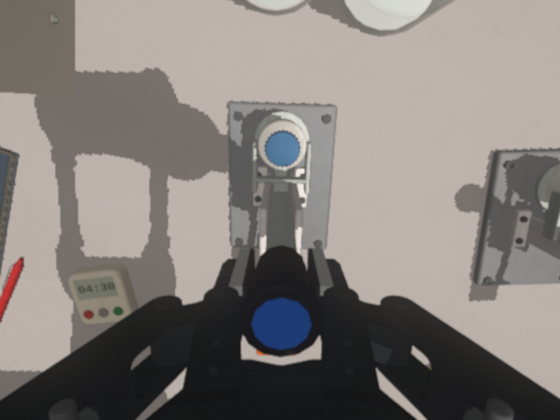

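View pics/s3.png

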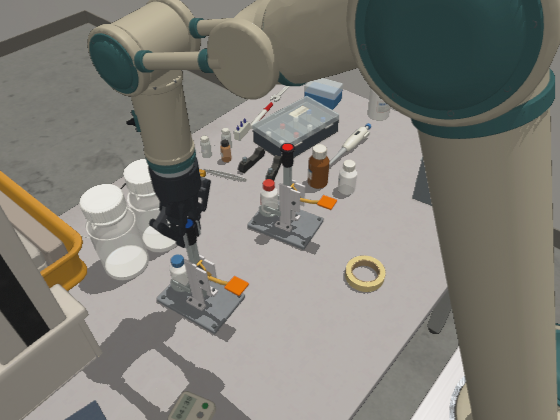

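The grip is good at 25.4 mm of opening. I'm lifting 70 mm, which is between the 63 and 78 mm limits.

>>> carry_out(
  motion=[0,0,-0.7,0,0,0,0,0,-1.4,0,0,0,0,0,-2.1,0,0,0,0,0,-2.8,0,0,0,0,0,-3.5,0,0,0],
)

```text
t: 4.9
position: [600.9, 165.2, 391.8]
ee_rot: [3.126, 0.272, -0.001]
contact_force: [4.3, -5.2, -16.2]
finger_gap: 25.6
```

>>> carry_out(
  motion=[0,0,-0.7,0,0,0,0,0,-1.4,0,0,0,0,0,-2.1,0,0,0,0,0,-2.8,0,0,0,0,0,-3.5,0,0,0],
)

```text
t: 5.32
position: [600.9, 165.3, 426.9]
ee_rot: [3.126, 0.271, -0.001]
contact_force: [3.5, -4.2, -8.2]
finger_gap: 25.6
```

>>> carry_out(
  motion=[0,0,0,0,0,0,0,0,0,0,0,0],
)

```text
t: 5.48
position: [600.7, 165.2, 428.3]
ee_rot: [3.126, 0.271, 0.001]
contact_force: [2.4, -4.1, -3.9]
finger_gap: 25.7
```

```bash
cat > dots.py <<'E'
from h import *
def dot(cam,n,guess,hw=14):
    im=save(cam,n).astype(int); rr,g,b=im[...,0],im[...,1],im[...,2]
    m=(b>70)&(b>rr*1.8)&(b>g*1.4); u,v=map(int,proj(cam,guess));k=np.zeros_like(m);k[max(0,v-hw):v+hw,u-hw:u+hw]=1;m&=k
    n,l,st,c=cv2.connectedComponentsWithStats(m.astype('uint8'))
    if n<2: return None
    i=1+np.argmax(st[1:,4]); return st[i],c[i].round(1),[(z,atz(cam,c[i],z).round(1)) for z in (229,269,279,289,294,299,307)]
E
python3 - <<'E'
from dots import *
s=r.state();print(s['t'],s['position'],s['contact_force'],s['finger_gap'])
save('wrist','w4.png'); save('scene','s4.png')
E
python3 -c "
import cv2,numpy as np
a=cv2.imread('pics/w4.png');b=cv2.imread('pics/s4.png')[150:360,100:380];cv2.imwrite('pics/c4.png',np.hstack([cv2.resize(a,(400,300)),cv2.resize(b,(400,300))]))"
```

```text
5.4833 [600.70947515 165.23645594 428.28039684] [ 2.4276182  -4.07900605 -3.91116321] 25.70954018797329
```

View pics/c4.png

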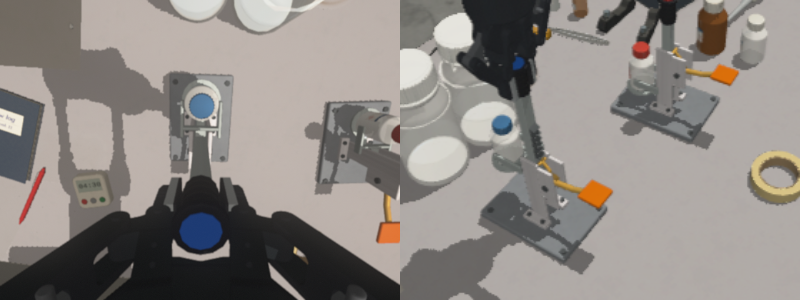

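The rail rose 69 mm without hitting the stop. I'm releasing it.

>>> carry_out(
  motion=[0,0,0,0,0,0,0,0,0,0,0,0,0,0,0,0,0,0,0,0,0,0,0,0,0,0,0,0,0,0],
  jaw=1,
)

```text
t: 6.0
position: [599.9, 166.7, 429.2]
ee_rot: [-3.13, -0.272, -0.001]
contact_force: [-0.4, -0.2, -0.1]
finger_gap: 84.2
```

>>> carry_out(
  motion=[0,0,-2,0,0,0,0,0,-4,0,0,0,0,0,-6,0,0,0,0,0,-7.5,0,0,0,0,0,-7.5,0,0,0],
)

```text
t: 6.42
position: [600.2, 166.7, 507.8]
ee_rot: [-3.129, -0.272, -0.012]
contact_force: [0.6, -0.6, 0.5]
finger_gap: 85.7
```

Run:
```python
from dots import *
s=r.state();print(s['t'],s['position'],s['contact_force'],s['finger_gap'])
g=[600,166,289]
print(dot('scene','s5.png',g)); print(dot('wrist','w5.png',g,30))
print([(np.round(d['at'],1),round(d['confidence'],2)) for d in vision.pinpoint('scene','blue_knob')[:2]])
```

```text
6.4167 [600.16512666 166.74092484 507.84360644] [ 0.58655115 -0.63315915  0.51401799] 85.74759464347432
(array([174, 193,  14,  10, 104], dtype=int32), array([180.9, 197.8]), [(229, array([655.4, 128.9, 229. ])), (269, array([618.6, 153.2, 269. ])), (279, array([609.4, 159.3, 279. ])), (289, array([600.3, 165.4, 289. ])), (294, array([595.7, 168.4, 294. ])), (299, array([591.1, 171.5, 299. ])), (307, array([583.7, 176.3, 307. ]))])
(array([267, 219,  36,  33, 895], dtype=int32), array([284.1, 234.9]), [(229, array([575.7, 160.6, 229. ])), (269, array([591.7, 163.8, 269. ])), (279, array([595.7, 164.6, 279. ])), (289, array([599.7, 165.5, 289. ])), (294, array([601.7, 165.9, 294. ])), (299, array([603.7, 166.3, 299. ])), (307, array([606.9, 166.9, 307. ]))])
[(array([181. , 205.4]), 0.71)]
```

View pics/s5.png

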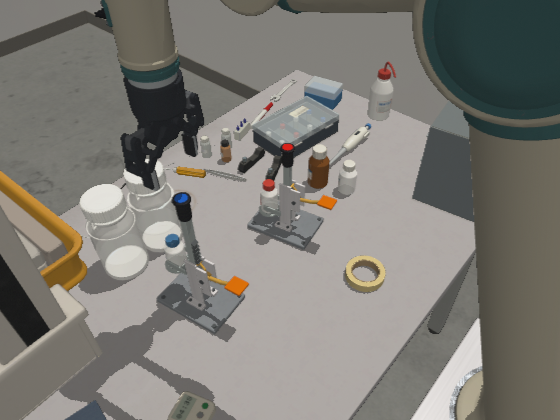

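View pics/w5.png

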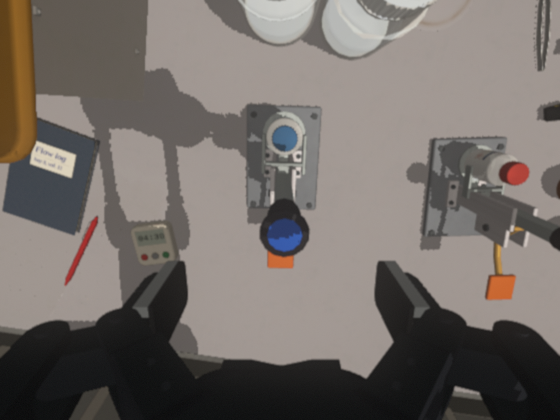

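The dot now measures 289 mm in both the scene and wrist views, so the knob is at 264 mm, hanging at the top notch. Next I shut the fingers and go over the lever.

>>> carry_out(
  motion=[-2.5,0,0,0,0,0,-5,0,0,0,0,0,-7.5,-0.1,0,0,0,0,-9.7,-0.1,0,0,0,0,-9.7,-0.1,0,0,0,0],
  jaw=0,
  squeeze=40,
)

```text
t: 6.98
position: [500.2, 150.4, 502.8]
ee_rot: [3.129, 0.272, -0.008]
contact_force: [-0.3, -0.4, -0.2]
finger_gap: 25.6
```

>>> carry_out(
  motion=[0,0,3.5,0,0,0,0,0,7,0,0,0,0,0,10.5,0,0,0,0,0,14,0,0,0,0,0,17.5,0,0,0],
)

```text
t: 7.4
position: [503.8, 150.7, 326.1]
ee_rot: [3.13, 0.272, -0.002]
contact_force: [0.1, -0.2, -1.2]
finger_gap: 0.3
```

>>> carry_out(
  motion=[0,0,0.5,0,0,0,0,0,1,0,0,0,0,0,1,0,0,0],
)

```text
t: 7.65
position: [504.8, 150.9, 318.4]
ee_rot: [3.13, 0.272, -0.001]
contact_force: [0.3, -0.2, 0.1]
finger_gap: -0.2
```

Run:
```python
from dots import *
s=r.state();print(s['t'],s['position'],s['ee_rot'],s['contact_force'],s['finger_gap'])
save('wrist','w6.png'); save('scene','s6.png'); save('top','t6.png')
p=s['position']; print('tip scene',proj('scene',p-[0,0,173]),'tip wrist',proj('wrist',p-[0,0,173]),'pad',proj('wrist',[505.5,151,121]),proj('scene',[505.5,151,121]))
print([(np.round(d['at'],1),round(d['confidence'],2),atz('wrist',d['at'],121)) for d in vision.pinpoint('wrist','blue_lever')[:2]])
```

```text
7.65 [504.76913173 150.86845051 318.375609  ] [ 3.12968432e+00  2.71739798e-01 -1.17388225e-03] [ 0.2629801  -0.22097857  0.07592955] -0.16681098564880875
tip scene [236.21259908 276.31423009] tip wrist [282.65995667 266.58511577] pad [282.42013914 245.27782816] [236.89295898 284.40576049]
[(array([279.9, 245.4]), 0.57, array([505.02847724, 152.38323896, 121.        ]))]
```

View pics/s6.png

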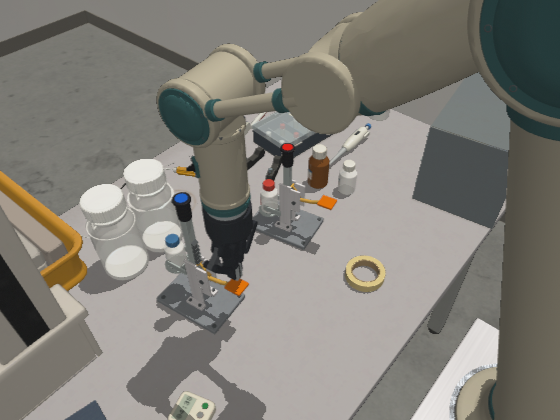

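View pics/w6.png

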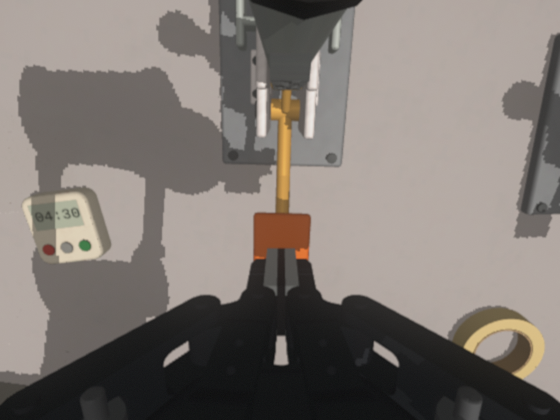

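The shut fingertips are over the pad, tip at about 145 mm. I'm pressing to about 22 mm below rest and holding.

>>> carry_out(
  motion=[0,0,1.2,0,0,0,0,0,2.4,0,0,0,0,0,3.4,0,0,0,0,0,4.1,0,0,0,0,0,4.7,0,0,0],
)

```text
t: 8.27
position: [503.5, 150.7, 271.5]
ee_rot: [3.13, 0.272, -0.003]
contact_force: [-3.6, 0.2, 3.3]
finger_gap: -0.2
```

>>> carry_out(
  motion=[0,0,0,0,0,0,0,0,0,0,0,0,0,0,0,0,0,0,0,0,0,0,0,0,0,0,0,0,0,0],
)

```text
t: 8.68
position: [504.2, 150.8, 272.0]
ee_rot: [3.13, 0.272, 0.0]
contact_force: [-3.5, -0.5, 2.9]
finger_gap: 0.1
```

>>> carry_out(
  motion=[0,0,0,0,0,0,0,0,0,0,0,0,0,0,0,0,0,0,0,0,0,0,0,0,0,0,0,0,0,0],
)

```text
t: 9.1
position: [504.2, 150.8, 271.7]
ee_rot: [3.13, 0.272, -0.0]
contact_force: [-4.1, -0.0, 0.8]
finger_gap: 0.1
```

>>> carry_out(
  motion=[0,0,0,0,0,0,0,0,0,0,0,0,0,0,0,0,0,0,0,0,0,0,0,0,0,0,0,0,0,0],
)

```text
t: 9.52
position: [504.3, 150.8, 271.6]
ee_rot: [3.13, 0.272, -0.0]
contact_force: [-4.4, 0.6, 2.5]
finger_gap: -0.5
```

Run:
```python
from dots import *
s=r.state();print(s['t'],s['position'],s['contact_force'],s['finger_gap'])
print(dot('scene','s7.png',[600,166,229],20)); save('wrist','w7.png')
```

```text
9.5167 [504.25567543 150.80374935 271.6333319 ] [-4.41741535  0.57189164  2.542693  ] -0.4758496024381085
(array([180, 219,  14,  10, 105], dtype=int32), array([186.1, 223.2]), [(229, array([600.6, 165.6, 229. ])), (269, array([567.5, 187.5, 269. ])), (279, array([559.2, 193. , 279. ])), (289, array([550.9, 198.5, 289. ])), (294, array([546.7, 201.2, 294. ])), (299, array([542.6, 204. , 299. ])), (307, array([536. , 208.4, 307. ]))])
```

View pics/s7.png

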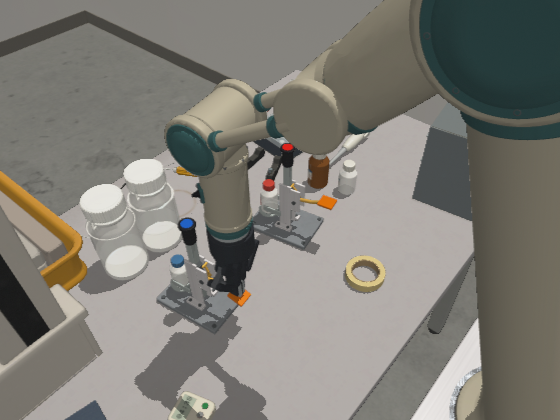

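The dot is back at (186.1, 223.2), which is 229 mm high, so the rail is at the bottom. I'm releasing the lever straight up.

>>> carry_out(
  motion=[0,0,-1,0,0,0,0,0,-2.5,0,0,0,0,0,-4.5,0,0,0,0,0,-7,0,0,0,0,0,-10,0,0,0],
)

```text
t: 10.03
position: [505.1, 150.8, 372.8]
ee_rot: [3.13, 0.272, 0.003]
contact_force: [-0.3, 0.1, 0.4]
finger_gap: -0.0
```

>>> carry_out(
  motion=[-1,0,-2.5,0,0,0,-2,0,-5,0,0,0,-3,0,-7.5,0,0,0,-3,0,-7.5,0,0,0,-3,0,-7.5,0,0,0],
)

```text
t: 10.45
position: [475.4, 145.7, 449.4]
ee_rot: [-3.129, -0.272, -0.013]
contact_force: [0.3, -0.6, -0.2]
finger_gap: -0.2
```

Run:
```python
from dots import *
s=r.state();print(s['t'],s['position'],s['contact_force'])
g=[600,166,229]
for c in('scene','top','wrist'):
    d=dot(c,c+'8.png',g,25); print(c,d and (d[1],d[2][0]))
for c in('scene','top'):
  for q in('blue_lever','red_knob'):
    vision.camera(c);print(c,q,[(np.round(d['at'],1),round(d['confidence'],2)) for d in vision.pinpoint(c,q)[:1]])
```

```text
10.45 [475.41612368 145.70829935 449.36775844] [ 0.34097531 -0.6321138  -0.19512968]
scene (array([186.2, 223.1]), (229, array([600.8, 165.5, 229. ])))
top (array([192.4, 161.5]), (229, array([598.7, 166.5, 229. ])))
wrist (array([286.4,  10.6]), (229, array([595.5, 164.7, 229. ])))
scene blue_lever [(array([238., 285.]), 0.59)]
scene red_knob [(array([287.2, 158.5]), 0.91)]
top blue_lever [(array([206.2, 216. ]), 0.64)]
top red_knob [(array([327.4, 164.6]), 0.68)]
```

View pics/scene8.png

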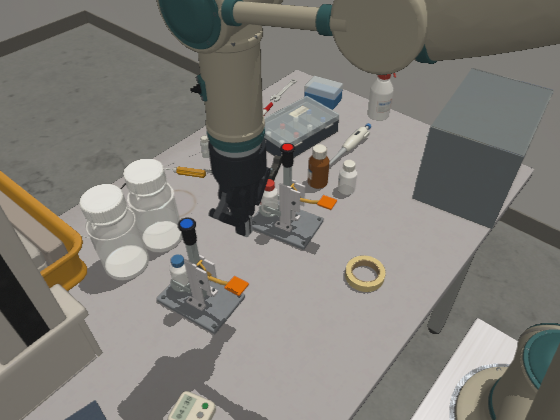

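The blue rail is at the bottom with its dot at (186, 223). The lever is back up at (237, 285), the red stand looks unmoved, and the arm is clear, so I'm handing in.

```bash
python3 -c "
from h import *
print(ticket.sign_off(), r.state()['t'])"
```

```text
the job is handed in; nothing more can be done
the job is handed in; nothing more can be done
```

I primed the blue-capped bottle's feed and handed the job in at about 10.8 s on the robot's clock. The sign-off gave no verdict.

- **Lift:** I gripped the blue knob, lifted the rail 69 mm and let go. The scene and wrist cameras both put the knob's dot at about 289 mm, which means the knob was at 264 mm, hanging at the top notch.
- **Lowering:** I pressed the lever about 22 mm down with shut fingers and held it for about 1.3 s. I let go only after a picture showed the rail at the bottom.
- **Last checks:** The scene and top cameras agree within about 2 mm on the dot at 229 mm, so the knob is at 204 mm, the bottom. The lever is back at its rest position. The red knob was found within 2 pixels of where it started, so that stand looks untouched. The arm is clear, with about 0 N of contact force.
- **Disagreements:** The early wrist-camera fixes were 3 to 6 mm off the other two because the arm was still settling; I sorted that out before gripping. In the last check the wrist camera read the dot about 5 mm off in x, again just after a move and near the picture's edge.

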